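# Step pendant blanks under the pointer of a slide table

## Robot

A 7-joint arm with a two-finger parallel gripper is mounted at the origin on the work surface. World frame = base frame: x ahead of the robot, y to its left, z up, the work surface at z = 0. Lengths are in m, angles in rad, forces in N, time in s.
With the tool pointing down it reaches from about 0.4 to 0.85 m from the base axis. Payload 4.5 kg.
Tool frame: the origin (TCP) lies at the very end of the fingers, on their centre line; the grasp point (between the pads) lies 19 mm behind it (tcp_to_grasp is the z of the grasp point in the tool frame, in m); z points along the fingers, y is the line along which they close (so a half turn about z gives the same grasp; the last joint's range is limited). The gripper opens to 88 mm and grips with 3 to 60 N. Pads are 18 mm wide; open, the fingers measure 123 mm over their backs; the gripper's body (75 mm by 187 mm) begins 45 mm behind the grasp point.
Start: joints at [-1.224, 0.689, -0.195, 1.565, 0.157, 0.902, -0.215], TCP at [0.192, 0.595, 0.239] pointing down, gripper open.
Joint ranges: [-3.01, 3.01], [-0.46, 2.08], [-1.47, 1.51], [0.13, 2.56], [-1, 4.14], [0.04, 2.09], [-2.66, 2.66]. Speed limits (rad/s): [2.57, 2.57, 3.14, 3.14, 3.14, 3.14, 3.14].

## Interface

Orientations are given as a unit quaternion [x, y, z, w].
In Python, from plant import * gives the robot as it stands. The module is installed in compiled form; this text tells all that it offers.
- The arm moves only by the shell command python3 -m jog 'ROWS' [OPENING] [FORCE]. ROWS is JSON, a list that holds one entry, the list of rows, each a list of 6 numbers: the shift along the tool's x, y, z in m, then the turn, a rotation vector about the tool's x, y, z in rad. In form: [[[dx, dy, dz, ax, ay, az], ...]]. A call has 1 to 12 rows; each row shifts and turns the commanded pose from where the row before left it, along the tool's axes as they then stand; what a row does not reach is not made up. A row lasts 1/8 s, in which the tool goes at most 62.5 mm and 10.7 degrees, less where a joint would pass 70% of its speed; a pose out of reach is approached as far as the arm can. A call with a gripper value outside its range is refused whole. OPENING is the finger opening in m, from 0 to 0.0881, set as the call begins (- or left out, the last holds). The fingers move at their own pace and stop on an object; FORCE is the grip in N (left out, the last holds). Time passes only in rows, so rows that do not move let the fingers close. It gives the time, the measured TCP pose, the force, the opening and the grip force at its end, in the units of the state.
- get_state(): the state, without advancing time (a new reading comes with each control period).
- snapshot(name): name is "scene" or "top" or "wrist"; returns a dict with "frame" (384x512x3 uint8, red, green, blue), "mtx" (3x3 intrinsics, pixels), "xyz" and "orientation" of the camera in the world; the wrist camera has in their place "mount" (4x4, takes a point from camera to tool coordinates, whose origin is the TCP and whose axes are the flange's). Camera axes: x right, y down, z forward; pixel columns grow to the right and rows downward; lengths in m; the calibration is good to about 2 mm. A picture is of the moment at which its call begins: read the wrist's pose just before it. There is no depth.
- finish_job(): hands the job in; it is judged then, once.
The state is a dict: "clock": time; "q": joint angles; "qd": joint speeds; "joint_torque": joint torques, N m; "tool_pos": TCP position; "eef_rot": TCP orientation; "contact_force": force on the tool from outside, world axes, zero at the start; "moment": the same for the moment, N m; "opening": opening from 0.0 (shut) to 1.0 (fully open); "finger_force": force on a finger pad.
Only numpy, scipy, OpenCV 4.12 (cv2) and the standard library are available. Lean on these libraries where they do the work, as an engineer would, in place of code of your own. Each camera call takes 0.05 s, during which the arm holds its last target. There are 200 camera calls.

## Task

Move the slide table so that the triangular brass pendant's middle cup stands right under the tip of the fixed pointer and let it rest there for about a second; then bring the round pendant's middle cup under the pointer the same way and leave it there at rest. Do not touch the pendants with the gripper or shake any of the four out of the tray, and leave the other things on the table where they are.

Things in the scene. Friction and masses are not known exactly. Their poses are not given: they have to be found in the camera images.
- stage: fixed grey base of the x-y slide table, 260 mm (x) by 290 mm (y, from -120 to +170), 18 mm thick, fast on the work table, yaw varies. Origin: on the work surface straight below the pointer tip; x points roughly away from the robot. A column at its (0, 146 mm), 130 mm high, carries a thin bar at 115 mm height along -y to the vertical pointer, 12 mm thick, top at 123 mm, tapering to the tip
- pointer_tip (a point): lower tip of the fixed pointer, at stage (0, 0), 78 mm above the work surface; it stands 10 mm above the tray's rims and the pendants' cups
- saddle (a joint): travel (m) of the lower slide from its start, which is 0; stops at -0.053 and 0.053; positive moves saddle, carriage, tray and pocket along the stage's +y. Dry friction about 2.5 N plus light damping (8 N per m/s), stays where left, no spring
- carriage (a joint): travel (m) of the upper slide from its start, which is 0; stops at -0.053 and 0.053; positive moves carriage, tray and pocket along the stage's +x. Same friction, stays where left. At the start the tray's middle lies within 14 mm of the pointer tip along each of the stage's axes
- tray (a point): middle of the inner floor of the tray on the carriage, 60 mm above the work surface, axes as the stage's. Aluminium, 124 mm square, rims 4 mm thick and 8 mm above the floor, divided into four compartments 56 mm square inside, centres at (+-30, +-30) mm from this point; each holds one pendant
- pocket (a point): middle of the floor of the square aluminium finger pocket on the robot's side of the carriage, 130 mm from the tray's middle along the stage's -x, 56 mm above the work surface. Open on top, 52 mm square inside, sides along the stage's axes, walls 8 mm thick, 28 mm high. Rigid with the tray: closed fingertips put into it push the carriage along both slides, or a wall can be pinched from above
- triangle: pendant blank, equilateral triangle with 45 mm sides, brass, 5 mm thick, lying loose in one of the four tray compartments (which one varies), any yaw; a small round cup 11 mm across stands 3 mm proud in its middle. Origin: centre of the underside, straight below the cup's middle
- disc: pendant blank, round, 46 mm across, brass, 5 mm thick, lying loose in one of the four tray compartments (which one varies), any yaw; a small round cup 11 mm across stands 3 mm proud in its middle. Origin: centre of the underside, straight below the cup's middle
- bar: pendant blank (not wanted now), narrow bar 48 by 14 mm, brass, 5 mm thick, lying loose in one of the four tray compartments (which one varies), any yaw; a small round cup 11 mm across stands 3 mm proud in its middle. Origin: centre of the underside, straight below the cup's middle
- cross: pendant blank (not wanted now), cross of two 46 by 14 mm arms, brass, 5 mm thick, lying loose in one of the four tray compartments (which one varies), any yaw; a small round cup 11 mm across stands 3 mm proud in its middle. Origin: centre of the underside, straight below the cup's middle
- pliers: red-handled pliers, 140 mm long, 14 mm high, lying on the table to the right of the slide table; loose, to be left alone. Origin: on the table below the pivot; x points to the jaws
- dish: small white bowl, 70 mm across, 28 mm high, on the table at the near right of the slide table; loose, to be left alone. Origin: centre of the underside
- cutters: green-handled cutters, 140 mm long, 14 mm high, lying on the table to the left; loose, to be left alone. Origin: on the table below the pivot; x points to the jaws
- jar: glass jar, 56 mm across, 70 mm high, on the table to the left; loose, to be left alone. Origin: centre of the underside
- spool: empty wooden spool, 48 mm across, 42 mm high, on the table to the right; loose, to be left alone. Origin: centre of the underside

How it is judged:
On the way:
1. the triangular pendant's middle cup rests under the pointer tip (within 5 mm, seen from above) for half a second (horizontal distance between triangle and pointer_tip below 0.005 m and velocity of joint saddle between -0.004 and 0.004 m/s and velocity of joint carriage between -0.004 and 0.004 m/s), for 0.5 s.
At the end, for the whole second after the job is handed in: The round pendant's middle lies within 5 mm (seen from above) of the pointer tip, both slides at rest, and all four pendants lie in the tray, within 4 mm of its floor's level (horizontal distance between disc and pointer_tip below 0.005 m and velocity of joint saddle between -0.004 and 0.004 m/s and velocity of joint carriage between -0.004 and 0.004 m/s and z of triangle in the frame of tray between -0.004 and 0.004 m and z of disc in the frame of tray between -0.004 and 0.004 m and z of bar in the frame of tray between -0.004 and 0.004 m and z of cross in the frame of tray between -0.004 and 0.004 m); the robot touches nothing.
It fails at once if the gripper touches a pendant (contact force between any of the fingers, the arm and triangle above 0.5 N or contact force between any of the fingers, the arm and disc above 0.5 N or contact force between any of the fingers, the arm and bar above 0.5 N or contact force between any of the fingers, the arm and cross above 0.5 N).
It fails at once if a pendant leaves the tray (12 mm above its floor, or 4 mm below it) (z of any of triangle, disc, bar, cross in the frame of tray above 0.012 m or z of any of triangle, disc, bar, cross in the frame of tray below -0.004 m).
It fails at once if one of the other things is moved by more than 20 mm (distance of any of pliers, dish, cutters, jar, spool from where it was at the start of the episode above 0.02 m).
It also fails if it takes over 61 s, if anything falls off the work surface, if the arm or the gripper's body presses on something with over 40 N, if the wrist force passes 120 N, or if a joint passes its speed limit or range.

## Working session

There is one attempt and no reset: what is moved stays moved. The work goes in short steps, Python scripts to look and compute and a shell command to move; the robot and the scene stay as the last step left them, time stands still between calls to the robot, and variables do not carry over. Pictures are saved under pics/ and viewed, at most 10 in all, crops included, and the job is handed in when it is done.

```bash
mkdir -p pics; cat > h.py <<'E'
from plant import *
import numpy as np, cv2
from scipy.spatial.transform import Rotation as R
def cam(s):
    if "mount" in s:
        st=get_state(); T=np.eye(4); T[:3,:3]=R.from_quat(st["eef_rot"]).as_matrix(); T[:3,3]=st["tool_pos"]
        T=T@np.array(s["mount"]); return T[:3,:3],T[:3,3]
    return R.from_quat(s["orientation"]).as_matrix(),np.array(s["xyz"])
def ray(s,u,v,z):
    Rm,p=cam(s); d=Rm@np.linalg.inv(np.array(s["mtx"]))@np.array([u,v,1.]); return p+d*(z-p[2])/d[2]
def proj(s,P):
    Rm,p=cam(s); c=np.array(s["mtx"])@(Rm.T@(np.array(P)-p)); return c[:2]/c[2]
E
python3 - <<'E'
from h import *
import pickle
S={}
for n in("top","scene"):
    s=snapshot(n);S[n]=s
    print(n,s["mtx"],s["xyz"],s["orientation"])
    cv2.imwrite(f"pics/{n}0.png",cv2.resize(s["frame"][:,:,::-1],(800,600),interpolation=cv2.INTER_CUBIC))
pickle.dump(S,open("s0.pkl","wb"))
st=get_state();print({k:st[k] for k in("clock","tool_pos","eef_rot","opening")})
E
```

```text
top [[461.32590267   0.         259.094202  ]
 [  0.         461.32590267 187.52929082]
 [  0.           0.           1.        ]] [0.4497503  0.00351759 1.16713103] [ 0.71649151 -0.69686245  0.02694302 -0.01722559]
scene [[411.85018209   0.         254.61601538]
 [  0.         411.85018209 190.04127623]
 [  0.           0.           1.        ]] [ 1.17641888 -0.28406954  1.01861091] [ 0.78479103  0.52641513 -0.18081505 -0.27257304]
{'clock': 0.1, 'tool_pos': array([0.19218998, 0.59414615, 0.23801039]), 'eef_rot': array([ 1.55710036e-01,  9.87802480e-01, -8.00173779e-04, -6.74820215e-05]), 'opening': 1.0014657501987745}
```

View pics/top0.png

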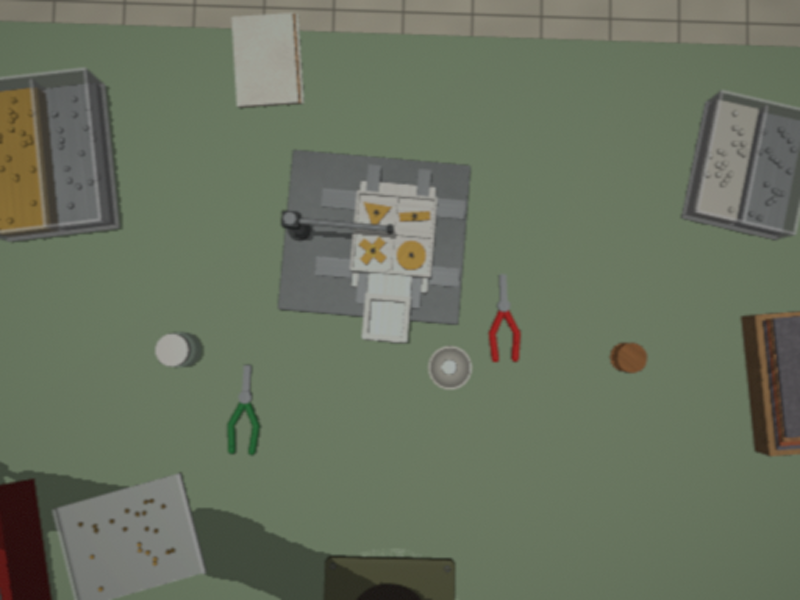

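View pics/scene0.png

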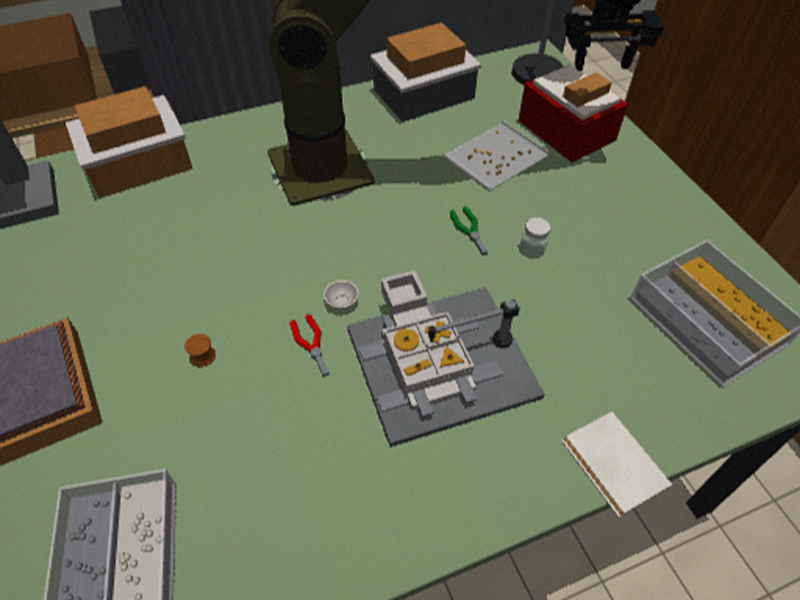

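The top view shows the triangle at about (376,212), bar (414,216), cross (373,250), disc (411,255), pocket (387,320), and pointer top (390,230). I'll enlarge this area.

```bash
python3 - <<'E'
from h import *
import pickle
S=pickle.load(open("s0.pkl","rb"))
f=S["top"]["frame"][90:225,170:310,::-1]
cv2.imwrite("pics/topc.png",cv2.resize(f,None,fx=4.4,fy=4.4,interpolation=cv2.INTER_CUBIC))
f=S["scene"]["frame"][165:295,220:355,::-1]
cv2.imwrite("pics/scenec.png",cv2.resize(f,None,fx=4.4,fy=4.4,interpolation=cv2.INTER_CUBIC))
E
```

```text
(no output)
```

View pics/topc.png

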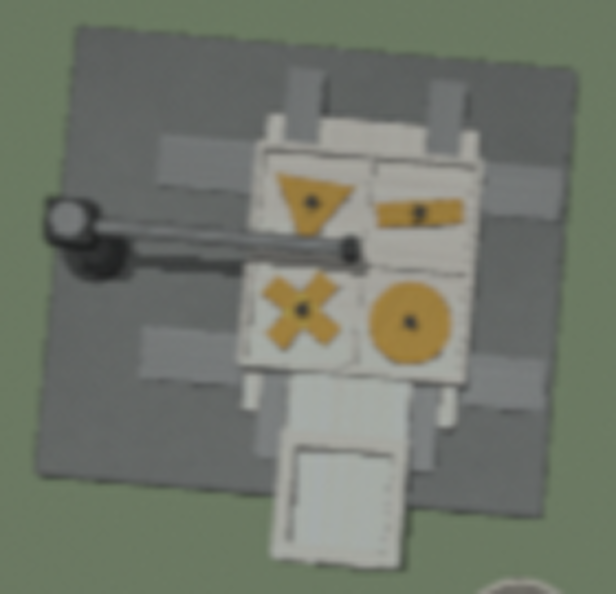

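View pics/scenec.png

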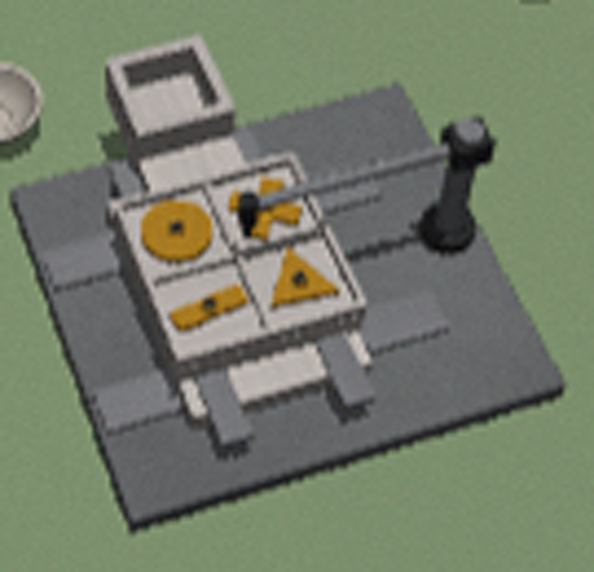

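Top crop: stage corners (78,27), (578,70), (543,516), (38,476); triangle cup (312,202), disc cup (410,322); pocket rim corners (284,430), (409,440), (404,570), (271,557). Scene crop: tip (247,233), triangle cup (299,279), disc cup (177,228).

```bash
python3 - <<'E'
from h import *
import pickle
S=pickle.load(open("s0.pkl","rb"))
t=S["top"];sc=S["scene"]
T=lambda x,y,z:ray(t,(x+.5)/4.4-.5+170,(y+.5)/4.4-.5+90,z)
C=lambda x,y,z:ray(sc,(x+.5)/4.4-.5+220,(y+.5)/4.4-.5+165,z)
c=np.array([T(78,27,.018),T(578,70,.018),T(543,516,.018),T(38,476,.018)])[:,:2]
m=np.array([[.13,.17],[.13,-.12],[-.13,-.12],[-.13,.17]])
mc=m-m.mean(0);cc=c-c.mean(0)
th=np.arctan2((mc[:,0]*cc[:,1]-mc[:,1]*cc[:,0]).sum(),(mc*cc).sum())
Rm=np.array([[np.cos(th),-np.sin(th)],[np.sin(th),np.cos(th)]])
o=c.mean(0)-Rm@m.mean(0)
print("yaw deg",np.degrees(th),"origin",o,"res mm",1e3*(c-(m@Rm.T+o)))
st=lambda P:np.round(1e3*(Rm.T@(P[:2]-o)),1)
print("sc corners",[st(C(*p)) for p in((400,86,.018),(564,386,.018),(133,528,.018),(12,188,.018))])
print("tip scene",st(C(247,233,.078)),"ptr top",st(T(349,246,.123)))
print("tri",st(T(312,202,.068)),st(C(299,279,.068)))
print("disc",st(T(410,322,.068)),st(C(177,228,.068)))
r=np.array([T(*p,.084) for p in((284,430),(409,440),(404,570),(271,557))])
p=r.mean(0);print("pocket",p,st(p),"rim side",np.linalg.norm(np.diff(r,axis=0),axis=1), "scene", st(np.mean([C(*q,.084) for q in((107,62),(202,38),(235,109),(138,138))],0)))
x=get_state();M=R.from_quat(x["eef_rot"]).as_matrix();print(M)
E
```

```text
yaw deg -3.059241222877246 origin [0.61054178 0.01409869] res mm [[-0.89218531 -1.00406005]
 [-1.52202506  1.21723208]
 [ 1.59935969  1.64134078]
 [ 0.81485069 -1.85451281]]
sc corners [array([-125.4,  168.5]), array([130.6, 166.5]), array([ 132.5, -120.4]), array([-130.3, -117.4])]
tip scene [-5.8  2.9] ptr top [-0.1  1.7]
tri [30.8 25. ] [30.9 23.9]
disc [-30.5 -33.7] [-30.3 -34.8]
pocket [0.48044907 0.01611602 0.084     ] [-130.    -4.9] rim side [0.06700784 0.06938966 0.07112495] scene [-128.8   -4.3]
[[-9.51508760e-01  3.07621412e-01 -3.82507993e-04]
 [ 3.07621628e-01  9.51507489e-01 -1.55981203e-03]
 [-1.15872360e-04 -1.60184254e-03 -9.99998710e-01]]
```

The checks agree to about 1–2 mm: the pocket sits at stage (-130,-4.9), and each cup is near its compartment centre. My plan is to pinch the pocket's +y wall from above, with tool y along stage y. I'll turn the tool first, then travel at height.

```bash
python3 -m jog '[[[0,0,0,0,0,-0.13],[0,0,0,0,0,-0.13],[-0.032,-0.053,0,0,0,0],[-0.032,-0.053,0,0,0,0],[-0.032,-0.053,0,0,0,0],[-0.032,-0.053,0,0,0,0],[-0.032,-0.053,0,0,0,0],[-0.032,-0.053,0,0,0,0],[-0.032,-0.053,0,0,0,0],[-0.032,-0.053,0,0,0,0],[-0.032,-0.053,0,0,0,0],[-0.032,-0.053,0,0,0,0]]]' 0.04 30
python3 -m jog '[[[0,0,0,0,0,0],[0,0,0,0,0,0]]]'
```

```text
clock: 1.6
tool_pos: [0.4845, 0.0467, 0.2386]
eef_rot: [0.026, 1.0, 0.0, -0.0]
contact_force: [0.7, 1.0, -0.8]
opening: 0.456
finger_force: 0.0
clock: 1.85
tool_pos: [0.4834, 0.0489, 0.2385]
eef_rot: [0.026, 1.0, 0.0, -0.0]
contact_force: [0.4, 0.8, 0.1]
opening: 0.454
finger_force: 0.0
```

```bash
cat >> h.py <<'E'
th=np.radians(-3.06);o=np.array([.61054,.01410])
R2=np.array([[np.cos(th),-np.sin(th)],[np.sin(th),np.cos(th)]])
def goal(sx,sy,z):
    x=get_state();M=R.from_quat(x["eef_rot"]).as_matrix()
    g=np.array([*(o+R2@np.array([sx,sy])/1e3),z])
    ya=np.degrees(np.arctan2(M[1,1],M[0,1]))
    print("t",x["clock"],"pos",x["tool_pos"],"stage",1e3*(R2.T@(x["tool_pos"][:2]-o)),"tool delta mm",1e3*(M.T@(g-x["tool_pos"])).round(4),"yaw err deg",90-3.06-ya,"F",x["contact_force"],x["opening"])
E
python3 - <<'E'
from h import *
goal(-130,25.3,.15)
s=snapshot("wrist")
import pickle;pickle.dump((s,get_state()),open("w.pkl","wb"))
cv2.imwrite("pics/w1.png",cv2.resize(s["frame"][:,:,::-1],(800,600),interpolation=cv2.INTER_CUBIC))
for n,P in (("wall",(-130,25.3,84)),):
    print(n,proj(s,[*(o+R2@np.array(P[:2])/1e3),P[2]/1e3])*800/512)
E
```

```text
t 1.85 pos [0.48344542 0.04893345 0.23845705] stage [-128.77283636   27.99926094] tool delta mm [ 1.1 -2.8 88.5] yaw err deg -0.024409126521405256 F [0.36455393 0.80878091 0.06518354] 0.4540066115282041
wall [383.25921335 279.94401061]
```

View pics/w1.png

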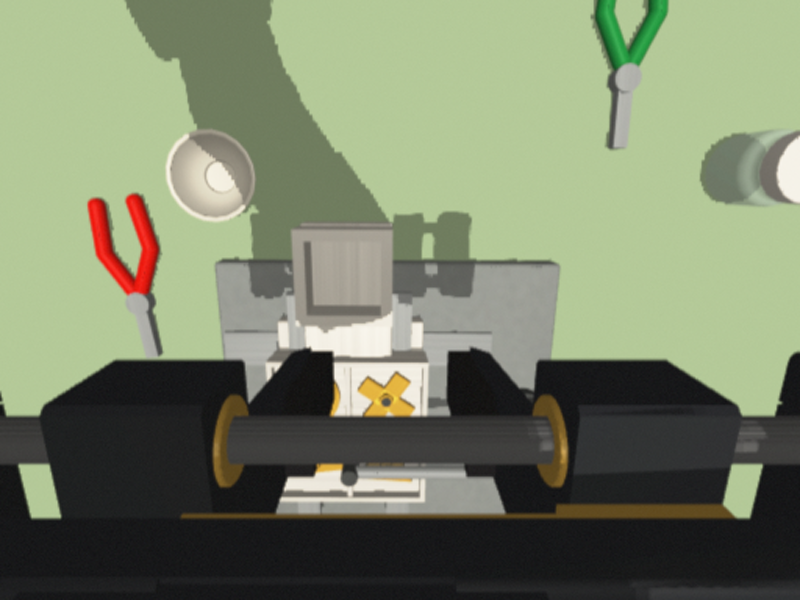

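The wrist view shows the pocket's right (+y) wall at about (388,275), against a predicted (383,280), so it matches to 3 mm. Descending.

```bash
python3 -m jog '[[[0.001,-0.002,0.045,0,0,0],[0,0,0.045,0,0,0],[0,0,0.035,0,0,0],[0,0,0.02,0,0,0],[0,0,0.015,0,0,0],[0,0,0.012,0,0,0],[0,0,0,0,0,0],[0,0,0,0,0,0]]]'
```

```text
clock: 2.9
tool_pos: [0.483, 0.0471, 0.0671]
eef_rot: [0.026, 1.0, 0.0, 0.0]
contact_force: [-0.3, -0.5, 0.8]
opening: 0.452
finger_force: 0.0
```

```bash
python3 -m jog '[[[0,0,0,0,0,0],[0,0,0,0,0,0],[0,0,0,0,0,0],[0,0,0,0,0,0],[0,0,0,0,0,0],[0,0,0,0,0,0]]]' 0 30; python3 - <<'E'
from h import *
goal(-130,25.3,.067)
E
```

```text
clock: 3.65
tool_pos: [0.4829, 0.0464, 0.0668]
eef_rot: [0.027, 1.0, -0.0, 0.0]
contact_force: [-0.1, -0.6, 2.4]
opening: 0.088
finger_force: 30.1
t 3.65 pos [0.48287637 0.04641529 0.06683099] stage [-129.2066542    25.45431169] tool delta mm [ 0.8 -0.2 -0.2] yaw err deg -0.014688429875931774 F [-0.06773025 -0.58619063  2.43056578] 0.08791037501966871
```

The wall is gripped: the opening is 7.7 mm at 30 N. Next I move the triangle under the tip, slowly.

```bash
python3 -m jog '[[[0.002,-0.0015,0,0,0,0],[0.0035,-0.003,0,0,0,0],[0.004,-0.003,0,0,0,0],[0.004,-0.003,0,0,0,0],[0.004,-0.003,0,0,0,0],[0.004,-0.003,0,0,0,0],[0.004,-0.003,0,0,0,0],[0.0035,-0.003,0,0,0,0],[0.002,-0.002,0,0,0,0],[0,0,0,0,0,0],[0,0,0,0,0,0]]]'
python3 - <<'E'
from h import *
import pickle
goal(-160,1,.067)
S={n:snapshot(n) for n in("top","scene")};pickle.dump(S,open("s1.pkl","wb"))
a=cv2.resize(S["top"]["frame"][115:205,205:285,::-1],(400,450),interpolation=cv2.INTER_CUBIC)
b=cv2.resize(S["scene"]["frame"][190:280,230:310,::-1],(400,450),interpolation=cv2.INTER_CUBIC)
cv2.imwrite("pics/t1.png",np.hstack([a,b]))
E
```

```text
clock: 5.03
tool_pos: [0.4499, 0.0232, 0.0667]
eef_rot: [0.027, 1.0, -0.001, -0.001]
contact_force: [1.5, 0.5, 5.1]
opening: 0.09
finger_force: 30.1
t 5.025 pos [0.44986483 0.02318983 0.06672995] stage [-160.93130324    0.49975999] tool delta mm [-0.9  0.5 -0.3] yaw err deg -0.009151392400767122 F [1.52211682 0.51328395 5.08852655] 0.09006161603100499
```

View pics/t1.png

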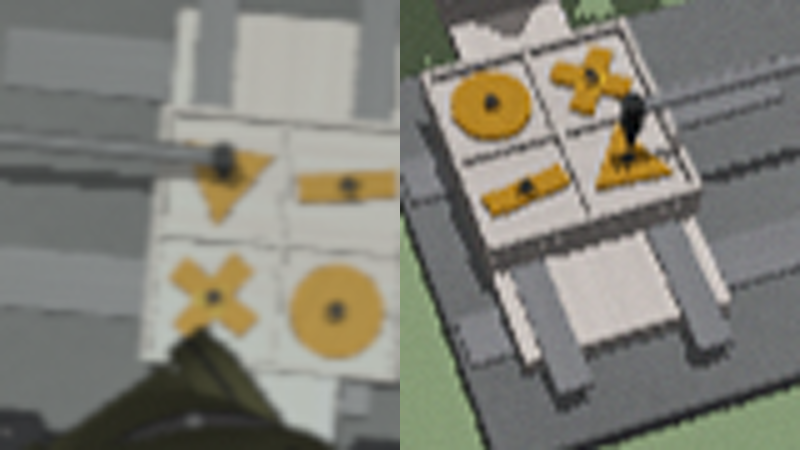

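In the top panel, the pointer's dark top (222,160) covers the triangle's cup, and the disc cup is at (336,311). In the scene panel, the tip is at about (629,148), just above the triangle cup (628,158). The disc cup is at (490,103) there.

```bash
python3 - <<'E'
from h import *
import pickle
S=pickle.load(open("s1.pkl","rb"));t=S["top"];s=S["scene"]
st=lambda P:np.round(1e3*(R2.T@(P[:2]-o)),1)
T=lambda x,y,z:st(ray(t,(x+.5)/5-.5+205,(y+.5)/5-.5+115,z))
C=lambda x,y,z:st(ray(s,(x-400+.5)/5-.5+230,(y+.5)/5-.5+190,z))
print("top disc",T(336,311,.068),"ptr top",T(222,158,.123),"bar",T(349,185,.068),"cross",T(212,297,.068))
print("sc disc",C(490,103,.068),"tri",C(628,158,.068),"tip",C(629,146,.078),C(629,150,.078))
for P in((0,0,.078),(0,0,.068),(0,0,.123)):
  w=[*(o+R2@np.array(P[:2])),P[2]];print(P,(proj(s,w)-[230,190]+.5)*5-.5+[400,0],(proj(t,w)-[205,115]+.5)*5-.5)
E
```

```text
top disc [-62.3 -57.8] ptr top [-1.6  1.5] bar [ -1.3 -59.3] cross [-60.4   1.8]
sc disc [-61.7 -60.3] tri [-1.2 -0. ] tip [-2.3  0.5] [ 0.2 -0.4]
(0, 0, 0.078) [629.61264776 149.57073769] [226.01990149 169.21603338]
(0, 0, 0.068) [628.83533666 159.71264374] [226.13443406 172.27511873]
(0, 0, 0.123) [633.24829898 102.13486177] [225.47761253 154.73187246]
```

The triangle is within about 1.5 mm of the tip in both views. I'll let it rest, then move by stage (+61.5,+59.5) for the disc.

```bash
python3 -m jog '[[[0,0,0,0,0,0],[0,0,0,0,0,0],[0,0,0,0,0,0],[0,0,0,0,0,0],[0,0,0,0,0,0],[0,0,0,0,0,0],[0,0,0,0,0,0],[0,0,0,0,0,0],[0,0,0,0,0,0],[0,0,0,0,0,0]]]'
python3 -m jog '[[[-0.002,0.002,0,0,0,0],[-0.0035,0.0035,0,0,0,0],[-0.004,0.004,0,0,0,0],[-0.004,0.004,0,0,0,0],[-0.004,0.004,0,0,0,0],[-0.004,0.004,0,0,0,0],[-0.004,0.004,0,0,0,0],[-0.004,0.004,0,0,0,0],[-0.004,0.004,0,0,0,0],[-0.004,0.004,0,0,0,0]]]'
python3 -m jog '[[[-0.004,0.004,0,0,0,0],[-0.004,0.004,0,0,0,0],[-0.004,0.004,0,0,0,0],[-0.004,0.004,0,0,0,0],[-0.004,0.0035,0,0,0,0],[-0.003,0.0025,0,0,0,0],[-0.001,0,0,0,0,0],[0,0,0,0,0,0],[0,0,0,0,0,0],[0,0,0,0,0,0]]]'
python3 - <<'E'
from h import *
import pickle
goal(-99.4,60,.067)
S={n:snapshot(n) for n in("top","scene")};pickle.dump(S,open("s2.pkl","wb"))
a=cv2.resize(S["top"]["frame"][115:205,205:285,::-1],(400,450),interpolation=cv2.INTER_CUBIC)
b=cv2.resize(S["scene"]["frame"][190:280,230:310,::-1],(400,450),interpolation=cv2.INTER_CUBIC)
cv2.imwrite("pics/t2.png",np.hstack([a,b]))
E
```

```text
clock: 6.38
tool_pos: [0.4499, 0.0232, 0.0668]
eef_rot: [0.027, 1.0, -0.001, -0.001]
contact_force: [1.8, 1.7, 6.3]
opening: 0.09
finger_force: 30.1
clock: 7.62
tool_pos: [0.4868, 0.0563, 0.0667]
eef_rot: [0.027, 1.0, -0.003, -0.003]
contact_force: [-2.9, -2.2, 10.5]
opening: 0.084
finger_force: 30.1
clock: 8.88
tool_pos: [0.5127, 0.0777, 0.0668]
eef_rot: [0.027, 1.0, -0.002, -0.002]
contact_force: [-2.3, -1.3, 9.8]
opening: 0.088
finger_force: 30.1
t 8.875 pos [0.51273948 0.07768218 0.06678373] stage [-101.0551993    58.27076387] tool delta mm [-1.7  1.7 -0.2] yaw err deg 0.03545814397948277 F [-2.28041928 -1.27672641  9.77023154] 0.0878928802972066
```

View pics/t2.png

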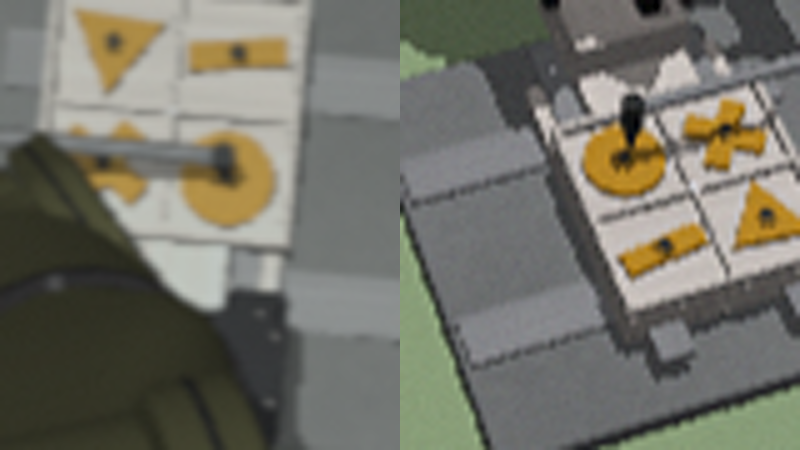

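The disc cup in the scene panel is at (625,158), against an ideal of (629,160). In the top panel, the disc centre is about (228,178), against an ideal of (226,173). So it is about 2 mm short in x and 1 mm in y; I'll correct that, let it rest, then release.

```bash
python3 -m jog '[[[-0.001,0.0005,0,0,0,0],[-0.001,0.001,0,0,0,0],[0,0,0,0,0,0],[0,0,0,0,0,0],[0,0,0,0,0,0],[0,0,0,0,0,0]]]'
python3 -m jog '[[[0,0,0,0,0,0],[0,0,0,0,0,0],[0,0,0,0,0,0],[0,0,0,0,0,0],[0,0,0,0,0,0],[0,0,0,0,0,0]]]' 0.035
python3 - <<'E'
from h import *
goal(-99.4,60,.067)
E
```

```text
clock: 9.72
tool_pos: [0.5146, 0.0787, 0.0668]
eef_rot: [0.027, 1.0, -0.002, -0.003]
contact_force: [-2.4, -1.4, 10.6]
opening: 0.089
finger_force: 30.1
clock: 10.48
tool_pos: [0.5172, 0.0814, 0.0667]
eef_rot: [0.026, 1.0, 0.0, -0.0]
contact_force: [-1.0, 1.0, -0.5]
opening: 0.402
finger_force: 0.0
t 10.475 pos [0.51716438 0.08136222 0.06668067] stage [-96.83305541  62.18176551] tool delta mm [ 2.6 -2.2 -0.3] yaw err deg -0.035959480796222465 F [-0.99244781  0.96239102 -0.45600092] 0.40246763575502886
```

The arm sprang about 2.5 mm when it released. I'll retreat straight up, back off to the side and check.

```bash
python3 -m jog '[[[0,0,-0.01,0,0,0],[0,0,-0.02,0,0,0],[0,0,-0.04,0,0,0],[0,0,-0.05,0,0,0],[0,0,-0.05,0,0,0],[0.04,0,0,0,0,0],[0.03,0,0,0,0,0],[0,0,0,0,0,0],[0,0,0,0,0,0]]]'
python3 - <<'E'
from h import *
import pickle
goal(-99.4,60,.067)
S={n:snapshot(n) for n in("top","scene")};pickle.dump(S,open("s3.pkl","wb"))
a=cv2.resize(S["top"]["frame"][115:205,205:285,::-1],(400,450),interpolation=cv2.INTER_CUBIC)
b=cv2.resize(S["scene"]["frame"][190:280,230:310,::-1],(400,450),interpolation=cv2.INTER_CUBIC)
cv2.imwrite("pics/t3.png",np.hstack([a,b]))
E
```

```text
clock: 11.6
tool_pos: [0.4483, 0.0851, 0.2372]
eef_rot: [0.027, 1.0, 0.0, 0.001]
contact_force: [-0.2, -0.2, 0.5]
opening: 0.394
finger_force: 0.0
t 11.6 pos [0.44833184 0.08511402 0.23724796] stage [-165.76773234   62.25381786] tool delta mm [-66.1  -2.4 170.4] yaw err deg -0.01937669610624937 F [-0.16495034 -0.23430838  0.50895321] 0.39361208259059927
```

View pics/t3.png

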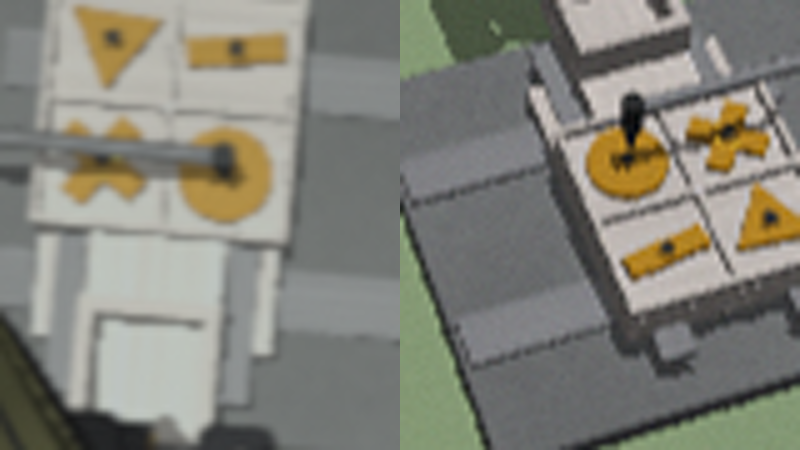

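The disc cup is at (628,160) in the scene panel, against an ideal of (629,160). In the top panel, the disc centre is about (226,174), against an ideal of (226,173). All four pendants lie flat and the gripper is clear, so I'm handing in.

```bash
python3 -c "
from plant import *
print(finish_job())"
```

```text
the job is handed in; nothing more can be done
None
```

I handed the job in at about 12 s of the 61 s allowed: the triangle's cup rested under the pointer for over a second, and the disc's cup was left there, both within about 2 mm by camera; the system returned no verdict.

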